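# Clamp the gold thread spool in the bobbin winder

### The arm

A 7-joint arm with a two-finger parallel gripper is mounted at the origin on the work surface. World frame = base frame: x ahead of the robot, y to its left, z up, the work surface at z = 0. Lengths are in m, angles in rad, forces in N, time in s.
With the tool pointing down it reaches from about 0.425 to 0.925 m from the base axis. Payload 6.8 kg.
Tool frame: the origin (TCP) lies at the very end of the fingers, on their centre line; the grasp point (between the pads) lies 19 mm behind it (grip_depth is the z of the grasp point in the tool frame, in m); z points along the fingers, y is the direction in which the jaws open and shut (so a half turn about z gives the same grasp; the last joint's range is limited). The gripper opens to 85 mm and grips with 20 to 120 N. Pads are 22 mm wide; open, the fingers measure 114 mm over their backs; the gripper's body (76 mm by 85 mm) begins 54 mm behind the grasp point. The pads swing forward as they close: fully open they stand 13 mm farther back than shut.
Start: joints at [-1.285, 0.477, 0.022, 1.555, -0.011, 1.109, -0.083], TCP at [0.259, 0.623, 0.206] pointing down, gripper open.
Joint ranges: [-2.96, 2.96], [-0.34, 2.1], [-1.41, 1.46], [0.24, 2.44], [-1.37, 4.51], [0.17, 1.92], [-2.96, 2.96]. Speed limits (rad/s): [2.39, 2.39, 3.14, 3.14, 3.14, 3.14, 3.14].

### API

Orientations are given as a unit quaternion [w, x, y, z].
In Python, from bench import state, read_camera, finish_job, grip_depth gives the robot as it stands.
- The arm moves only by the tool arm_command, never from a script. Its argument "targets" is a list of rows, each an object with "turn": the turn, a rotation vector about the tool's x, y, z as a fraction of full scale, a list of three; "linear": the shift along the tool's x, y, z as a fraction of full scale, a list of three; "gripper": the gripper command: -1 is fully open, 1 is shut, values between are in proportion. In form: [{"turn": [rx, ry, rz], "linear": [tx, ty, tz], "gripper": gripper}, ...]. A call has 1 to 12 rows; each row shifts and turns the commanded pose from where the row before left it, along the tool's axes as they then stand; what a row does not reach is not made up. Full scale, the value 1, is 0.15 m for a shift and 6 degrees for a turn. A row lasts 1/12 s, in which the tool goes at most 41.7 mm and 7.16 degrees, less where a joint would pass 70% of its speed; a pose out of reach is approached as far as the arm can. A call with a number of a shift or a turn outside -1 to 1 is refused whole. A call with a gripper value outside its range is refused whole. The fingers move at their own pace and stop on an object; "newtons" is the grip in N (left out, the last holds). Time passes only in rows, so rows that do not move let the fingers close. It gives the time, the measured TCP pose, the force and the opening at its end, in the units of the state.
- state(): the state, without advancing time (a new reading comes with each control period).
- read_camera(name): name is "scene" or "top" or "wrist"; returns a dict with "pixels" (384x512x3 uint8, red, green, blue), "depth" (384x512 float32, m along the optical axis (not along the pixel's ray), 0 where there is no reading), "intrinsics" (3x3 intrinsics, pixels), "pose" (4x4, takes a point from camera to world coordinates); the wrist camera has in their place "mount" (4x4, takes a point from camera to tool coordinates, whose origin is the TCP and whose axes are the flange's). Camera axes: x right, y down, z forward; pixel columns grow to the right and rows downward; lengths in m; the calibration is good to about 2 mm. A picture is of the moment at which its call begins: read the wrist's pose just before it.
- finish_job(): hands the job in, once; it reports no verdict.
The state is a dict: "t": time; "joint_pos": joint angles; "dq": joint speeds; "tau": joint torques, N m; "position": TCP position; "ee_rot": TCP orientation; "contact_force": force on the tool from outside, world axes, zero at the start; "moment": the same for the moment, N m; "finger_gap": finger opening in m.
Only numpy, scipy, OpenCV 4.12 (cv2) and the standard library are available. Lean on these libraries where they do the work, as an engineer would, in place of code of your own. Each camera call takes 0.05 s, during which the arm holds its last target.

### The job

Take the spool of gold thread from the wooden rack and set its steel shank all the way down into the collet of the grey winder. Then let go of it and swing the nut's lever clockwise (seen from above) to its stop, so that the collet grips the shank and the spool stands upright. Leave the red and blue spools in the rack.

Things in the scene. Friction and masses are not known exactly. Their poses are not given: they have to be found in the camera images.
- spool_gold: Gold thread spool on a steel arbor, upright in a rack hole, 0.12 kg. Origin: centre of the shank's lower end, z up. Along z (mm): steel shank dia 12 with chamfered end 0-55, black flange dia 50 55-59, gold cone dia 46 to 32 59-87, black disc dia 30 87-91, plain round black knob dia 18 91-118 to hold it by. Hangs by its flange in a wooden rack 62 high at left, one of 3 holes 80 apart; lift 60 to clear.
- spool_red: A bystander: same shape and size as the gold spool, same origin, with red thread, in another hole of the rack (holes 80 mm apart in a row). Leave it.
- spool_blue: A bystander: same shape and size as the gold spool, same origin, with blue thread, in another hole of the rack (holes 80 mm apart in a row). Leave it.
- winder: Grey winder, fixed, at right. Origin on the table under the collet's vertical axis, z up. In mm: brass nut dia 68, top at z 108; in it a square funnel of 4 steel jaws, 28 wide at z 108, narrows to the bore at z 95. Bore 16 wide with the nut at 0, shrinking to 12 at nut 1.0 rad; floor at z 60 (shank home: spool origin at z 60, flange 7 above nut). Motor box 85 high lies 63-153 from the axis on the +x side.
- nut (a joint): Brass collet nut, rad: 0 open, stop at 1.2; grows clockwise seen from above, closing the jaws evenly. Starts between 0 and 0.3, stays where left (springs back about 0.05 from the stop). Friction 0.35 N m (3.5 N at the lever's pin); from 1.0 the jaws bite the shank and the force at the pin rises to about 8 N at the stop. Tight from 1.02 on.
- nut_grip (a point): Grip point on the nut's lever: on the axis of its upright round red pin (16 mm diameter, 102 to 165 mm above the table), 146 mm above the table, 100 mm from the collet's axis. The dark steel lever arm below (top at 103 mm) runs radially to the nut. The pin moves on a circle of 100 mm radius about the winder's axis.

How it is judged:
On the way, in this order (a step that is already met when the one before it is completed fails the run):
1. the gold spool's shank is home in the collet while the nut is still open (z of spool_gold in the frame of winder below 0.068 m and horizontal distance between spool_gold and winder below 0.01 m and value of joint nut below 0.9 rad), for 0.2 s.
2. the nut is turned tight on the shank (z of spool_gold in the frame of winder below 0.068 m and horizontal distance between spool_gold and winder below 0.01 m and value of joint nut above 1.02 rad), for 0.2 s.
At the end, for the whole second after the job is handed in: The gold spool stands in the winder's collet, shank end within 8 mm of the bore floor and 10 mm of the axis, upright within 10 degrees and at rest; the nut is at 1.02 rad or more (within 10 degrees of its stop) (all of step 2 and angle between spool_gold's own z axis and vertical below 0.17 rad and linear speed of spool_gold below 0.03 m/s); the robot touches nothing.
It fails at once if the red spool is moved more than 25 mm (distance of spool_red from where it was at the start of the episode above 0.025 m).
It fails at once if the blue spool is moved more than 25 mm (distance of spool_blue from where it was at the start of the episode above 0.025 m).
It also fails if it takes over 56 s, if anything falls off the work surface, if the arm or the gripper's body presses on something with over 40 N, if the wrist force passes 120 N, or if a joint passes its speed limit or range.

## Working session

There is one attempt and no reset: what is moved stays moved. The work goes in short steps, Python scripts to look and compute and a tool call to move; the robot and the scene stay as the last step left them, time stands still between calls to the robot, and variables do not carry over. Pictures are saved under pics/ and viewed, and the job is handed in when it is done.

Besides the shell and the picture viewer there is one more tool, called after "Call:" by a JSON object that holds its "fn" and its "kwargs". arm_command: Moves the arm, as the interface text tells. Shift numbers are shares of 0.15 m and turn numbers shares of 6 degrees, none past 1 either way. Its arguments: {"type":"object","properties":{"targets":{"type":"array"},"newtons":{"type":"number"}},"required":["targets"]}

```bash
mkdir -p pics; ls; cat > h.py <<'E'
import numpy as np, cv2
from bench import state, read_camera, finish_job, grip_depth
from scipy.spatial.transform import Rotation as R
def q2r(q): return R.from_quat([q[1],q[2],q[3],q[0]])
def snap(name,fn):
    s=state(); c=read_camera(name)
    cv2.imwrite('pics/'+fn,cv2.cvtColor(c['pixels'],cv2.COLOR_RGB2BGR))
    if 'pose' in c: P=np.array(c['pose'])
    else:
        T=np.eye(4);T[:3,:3]=q2r(s['ee_rot']).as_matrix();T[:3,3]=s['position'];P=T@np.array(c['mount'])
    c['P']=P;return c
def pts(c):
    K=np.array(c['intrinsics']);d=c['depth'];v,u=np.mgrid[:384,:512]
    X=np.stack([(u-K[0,2])/K[0,0]*d,(v-K[1,2])/K[1,1]*d,d],-1)
    return X@c['P'][:3,:3].T+c['P'][:3,3]
E
python3 - <<'E'
from h import *
s=state();print(s,grip_depth)
for n in ['scene','top','wrist']:
    c=snap(n,n+'0.png');np.savez(n+'0.npz',px=c['pixels'],p=pts(c),P=c['P'],K=c['intrinsics'],d=c['depth']);print(n,c['P'].round(3).tolist())
E
```

```text
pics
{'t': 0.0, 'joint_pos': array([-1.2850736 ,  0.47785974,  0.02231905,  1.55648094, -0.01150774,
        1.1092611 , -0.08310762]), 'dq': array([ 6.19739121e-04,  9.74618729e-04,  1.76219990e-05, -8.16253929e-04,
        1.54408436e-03,  1.00918525e-03, -9.66816370e-04]), 'tau': array([ 9.26866924e-04, -5.96450901e+01,  1.60858747e+00, -2.81197876e+01,
        1.25184099e-02,  9.44314466e-03,  1.84959640e-05]), 'position': array([0.258767  , 0.62272857, 0.2050729 ]), 'ee_rot': array([-1.21983068e-04,  1.95627207e-01,  9.80677883e-01, -9.32733424e-04]), 'contact_force': array([ 0.18619289, -0.02943254,  0.27556927]), 'moment': array([ 0.02182245, -0.00816469, -0.00978879]), 'finger_gap': 0.08557063033967019} -0.0187
scene [[-0.438, 0.773, -0.459, 1.038], [0.899, 0.37, -0.235, 0.26], [-0.012, -0.516, -0.857, 1.008], [0.0, 0.0, 0.0, 1.0]]
top [[0.004, -0.987, 0.16, 0.418], [-1.0, -0.009, -0.026, 0.015], [0.027, -0.159, -0.987, 1.085], [0.0, 0.0, 0.0, 1.0]]
wrist [[0.384, 0.887, 0.257, 0.195], [0.923, -0.368, -0.109, 0.651], [-0.002, 0.28, -0.96, 0.373], [0.0, 0.0, 0.0, 1.0]]
```

View pics/scene0.png

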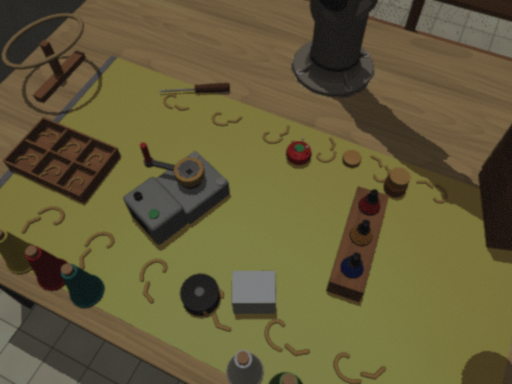

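View pics/top0.png

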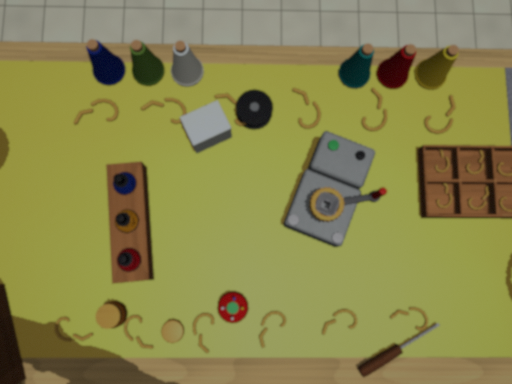

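View pics/wrist0.png

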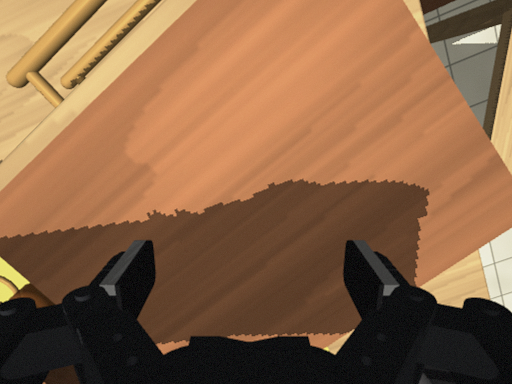

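Overview: the gold spool is the middle one in the rack (top camera, ~127,221). The winder nut is at ~(327,203) and the red pin at ~(381,191), to its right. Next I measure these.

```bash
python3 - <<'E'
from h import *
for n in ['top','scene']:
    z=np.load(n+'0.npz');p=z['p'];px=z['px'];hsv=cv2.cvtColor(px,cv2.COLOR_RGB2HSV);H,S,V=[hsv[...,i].astype(int) for i in range(3)]
    X,Y,Z=p[...,0],p[...,1],p[...,2]
    print(n)
    # knobs: dark px, z between .105 and .14 in left area
    reg=(Y>0.15)&(Y<0.6)&(X>.2)&(X<.7)&(z['d']>0)
    m=(reg&(Z>0.1)&(Z<.16)).astype(np.uint8)
    k,l,st,ce=cv2.connectedComponentsWithStats(m)
    for i in range(1,k):
        if st[i,4]>15:
            q=p[l==i];t=q[q[:,2]>q[:,2].max()-.006];print('knob',st[i,:5],q[:,2].max().round(4),((t.max(0)+t.min(0))/2).round(4),np.median(t,0).round(4))
    reg=(Y<0)&(Y>-.45)&(X>.2)&(X<.7)
    m=reg&((H<8)|(H>172))&(S>150)&(V>60)&(Z>.09)
    q=p[m];print('pin',len(q),q.min(0).round(4),q.max(0).round(4)); t=q[q[:,2]>q[:,2].max()-.008];print(t.mean(0))
    m=reg&(Z>.104)&(Z<.114)&(H>10)&(H<30)&(S>80)
    q=p[m];A=np.c_[2*q[:,:2],np.ones(len(q))];
    (c,r),_=cv2.minEnclosingCircle(q[:,:2].astype(np.float32)*1000),0
    print('nut',len(q),q[:,2].mean(),c,r)
    m=reg&(Z>.075)&(Z<.092);q=p[m];print('box',len(q),cv2.minAreaRect(q[:,:2].astype(np.float32)*1000))
    m=(Y>0.15)&(Y<.6)&(Z>.055)&(Z<.068);q=p[m];print('rack',len(q),cv2.minAreaRect(q[:,:2].astype(np.float32)*1000))
for n,b in [('top',(80,140,200,300)),('top',(270,120,400,260))]:
    im=cv2.imread(f'pics/{n}0.png')[b[1]:b[3],b[0]:b[2]];cv2.imwrite(f'pics/crop{b[0]}.png',cv2.resize(im,None,fx=4,fy=4,interpolation=cv2.INTER_CUBIC)[:600])
E
```

```text
top
knob [114 174  11  12  95] 0.1287 [0.6013 0.2651 0.1257] [0.6013 0.2656 0.1243]
knob [116 213  13  11  93] 0.1286 [0.5216 0.2571 0.1256] [0.5217 0.2572 0.1251]
knob [118 254  12  11  96] 0.1286 [0.4422 0.2494 0.1256] [0.4422 0.2494 0.1249]
pin 31 [ 0.5669 -0.2552  0.1549] [ 0.5771 -0.2433  0.1683]
[ 0.57204123 -0.24900644  0.16454892]
nut 415 0.1076686844028621 (565.8973388671875, -183.2025909423828) 66.32697296142578
box 2185 ((607.9559326171875, -187.52731323242188), (132.87686157226562, 183.97218322753906), 82.67168426513672)
rack 4156 ((535.6951904296875, 306.8940734863281), (263.3372802734375, 733.4156494140625), 74.37794494628906)
scene
knob [ 494  137   18   92 1023] 0.1599 [0.2656 0.4872 0.1569] [0.2612 0.487  0.157 ]
knob [368 189  11  13  93] 0.1276 [0.4468 0.2504 0.1248] [0.4464 0.2503 0.1247]
knob [360 219  10  14  98] 0.128 [0.5251 0.2589 0.1252] [0.5267 0.259  0.1247]
knob [350 252  11  13 102] 0.1279 [0.6048 0.2669 0.1251] [0.605  0.2665 0.1249]
pin 21 [ 0.5703 -0.2539  0.1594] [ 0.5825 -0.2448  0.1667]
[ 0.57596272 -0.24941605  0.16379976]
nut 311 0.10742851051892909 (570.9033203125, -187.5923614501953) 71.84510040283203
box 1670 ((616.6951904296875, -189.38882446289062), (135.10984802246094, 167.4362335205078), 85.98037719726562)
rack 3045 ((537.611328125, 294.43182373046875), (285.0436096191406, 779.1231689453125), 57.7867431640625)
```

```bash
python3 - <<'E'
from h import *
for n,u0,v0 in [('top',327,203),('scene',188,171)]:
    z=np.load(n+'0.npz');p=z['p'];px=z['px'];hsv=cv2.cvtColor(px,cv2.COLOR_RGB2HSV);H,S,V=[hsv[...,i].astype(int) for i in range(3)]
    v,u=np.mgrid[:384,:512]
    m=((abs(u-u0)<30)&(abs(v-v0)<30)&(p[...,2]>.102)&(p[...,2]<.114))
    mm=m&(H>8)&(H<30)&(S>90)
    print(n,m.sum(),mm.sum(),[np.percentile(a[mm],[5,50,95]) for a in (H,S,V)])
    cs,_=cv2.findContours(mm.astype(np.uint8),cv2.RETR_EXTERNAL,cv2.CHAIN_APPROX_NONE)
    c=max(cs,key=len)[:,0].astype(float);K=z['K'];P=z['P']
    d=np.c_[(c-[K[0,2],K[1,2]])/[K[0,0],K[1,1]],np.ones(len(c))]@P[:3,:3].T
    w=P[:3,3]+d*((.108-P[2,3])/d[:,2:]);w=w[:,:2]
    e=cv2.fitEllipse((w*1000).astype(np.float32));print(e)
    hull=cv2.convexHull((w*1000).astype(np.float32));print(cv2.minEnclosingCircle(hull))
    # funnel interior: 
    im=cv2.cvtColor(px,cv2.COLOR_RGB2BGR)[v0-50:v0+50,u0-60:u0+70];im2=cv2.resize(im,None,fx=6,fy=6,interpolation=cv2.INTER_CUBIC);cv2.imwrite(f'pics/w_{n}.png',im2)
E
```

```text
top 756 420 [array([19., 21., 22.]), array([ 98., 143., 154.]), array([113., 144., 151.])]
((555.0773315429688, -152.51783752441406), (65.1059341430664, 67.17115783691406), 42.9210205078125)
((554.4898071289062, -152.74209594726562), 35.154518127441406)
scene 529 325 [array([17., 18., 19.]), array([102.2, 136. , 143.8]), array([ 54.2, 106. , 116. ])]
((559.7879028320312, -151.11764526367188), (66.70259094238281, 69.63744354248047), 139.80491638183594)
((560.4299926757812, -150.92312622070312), 36.18869400024414)
```

View pics/w_top.png

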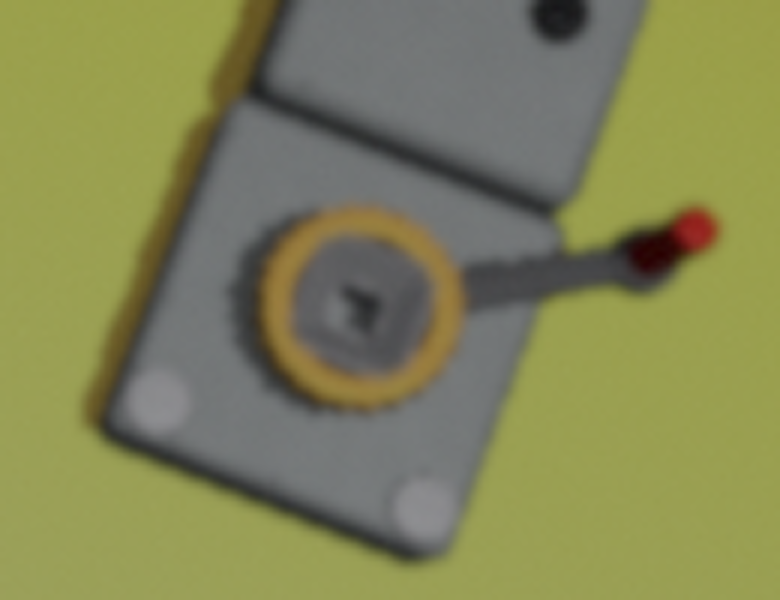

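```bash
python3 - <<'E'
from h import *
for n in ['top','scene','wrist']:
    z=np.load(n+'0.npz');p=z['p'].reshape(-1,3);d=z['d'].ravel()
    m=(d>0)&(p[:,0]>.1)&(p[:,0]<.6)&(p[:,1]>.33)&(p[:,1]<.95)
    q=p[m]
    print(n)
    for a,b in [(.01,.05),(.05,.1),(.1,.13),(.13,.15),(.15,.17),(.17,.2),(.2,.25),(.25,.4)]:
        t=q[(q[:,2]>a)&(q[:,2]<b)]
        if len(t)>10:print(a,b,len(t),np.percentile(t,[2,98],axis=0).round(3).tolist())
s=state();M=q2r(s['ee_rot']).as_matrix();print(M.round(3))
for tgt in [(.5235,.258,.205),]:
    print(M.T@(np.array(tgt)-s['position']))
E
```

```text
top
0.01 0.05 879 [[0.199, 0.467, 0.011], [0.383, 0.524, 0.049]]
0.05 0.1 554 [[0.204, 0.468, 0.051], [0.315, 0.503, 0.097]]
scene
0.01 0.05 780 [[0.194, 0.468, 0.011], [0.394, 0.569, 0.049]]
0.05 0.1 971 [[0.192, 0.468, 0.051], [0.394, 0.551, 0.099]]
0.1 0.13 593 [[0.189, 0.468, 0.1], [0.395, 0.533, 0.129]]
0.13 0.15 344 [[0.191, 0.467, 0.13], [0.386, 0.524, 0.149]]
0.15 0.17 223 [[0.189, 0.467, 0.15], [0.321, 0.504, 0.17]]
0.17 0.2 77 [[0.186, 0.467, 0.171], [0.256, 0.485, 0.186]]
wrist
0.1 0.13 2070 [[0.104, 0.52, 0.103], [0.134, 0.609, 0.111]]
0.15 0.17 3093 [[0.111, 0.52, 0.162], [0.151, 0.588, 0.169]]
0.17 0.2 65113 [[0.146, 0.498, 0.187], [0.335, 0.754, 0.2]]
0.2 0.25 62706 [[0.158, 0.498, 0.2], [0.332, 0.753, 0.202]]
0.25 0.4 38697 [[0.225, 0.563, 0.256], [0.289, 0.689, 0.324]]
[[-0.923  0.384 -0.   ]
 [ 0.384  0.923 -0.001]
 [-0.    -0.001 -1.   ]]
[-0.38440223 -0.23537737  0.00071636]
```

A block top at z≈0.20 lies right under the fingers, so I lift before moving across.

Call:
{"fn": "arm_command", "kwargs": {"targets": [{"turn": [0,0,0],"linear": [0,0,-0.2],"gripper": -1},{"turn": [0,0,0],"linear": [0,0,-0.2],"gripper": -1},{"turn": [0,0,0],"linear": [-0.17,-0.105,0],"gripper": -1},{"turn": [0,0,0],"linear": [-0.17,-0.105,0],"gripper": -1},{"turn": [0,0,0],"linear": [-0.17,-0.105,0],"gripper": -1},{"turn": [0,0,0],"linear": [-0.17,-0.105,0],"gripper": -1},{"turn": [0,0,0],"linear": [-0.17,-0.105,0],"gripper": -1},{"turn": [0,0,0],"linear": [-0.17,-0.105,0],"gripper": -1},{"turn": [0,0,0],"linear": [-0.17,-0.105,0],"gripper": -1},{"turn": [0,0,0],"linear": [-0.17,-0.105,0],"gripper": -1},{"turn": [0,0,0],"linear": [-0.17,-0.105,0],"gripper": -1},{"turn": [0,0,0],"linear": [-0.17,-0.105,0],"gripper": -1}]}}

```text
t: 1.15
position: [0.4346, 0.3786, 0.2659]
ee_rot: [-0.0, 0.196, 0.981, -0.0]
contact_force: [0.7, -0.1, -0.9]
finger_gap: 0.085
```

Call:
{"fn": "arm_command", "kwargs": {"targets": [{"turn": [0,0,0],"linear": [-0.17,-0.105,0],"gripper": -1},{"turn": [0,0,0],"linear": [-0.17,-0.105,0],"gripper": -1},{"turn": [0,0,0],"linear": [-0.17,-0.105,0],"gripper": -1},{"turn": [0,0,0],"linear": [-0.17,-0.105,0],"gripper": -1},{"turn": [0,0,0],"linear": [-0.17,-0.105,0],"gripper": -1},{"turn": [0,0,0],"linear": [0,0,0],"gripper": -1},{"turn": [0,0,0],"linear": [0,0,0],"gripper": -1},{"turn": [0,0,0],"linear": [0,0,0],"gripper": -1}]}}

```text
t: 1.82
position: [0.5211, 0.2589, 0.2658]
ee_rot: [-0.0, 0.196, 0.981, 0.0]
contact_force: [-0.6, 0.5, 0.1]
finger_gap: 0.0853
```

```bash
cat > k.py <<'E'
from h import *
s=state();M=q2r(s['ee_rot']).as_matrix();print(s['t'],s['position'],s['contact_force'],s['finger_gap']);print(M.round(3).tolist())
print('delta tool',M.T@(np.array([.5235,.258,.101])-s['position']))
E
python3 - <<'E'
from k import *
c=snap('wrist','wr1.png');p=pts(c);X,Y,Z=[p[...,i] for i in range(3)]
v,u=np.mgrid[:384,:512]
m=((Z>.118)&(Z<.132)&(Y>.2)&(Y<.32)).astype(np.uint8)
k,l,st,ce=cv2.connectedComponentsWithStats(m)
for i in range(1,k):
    if st[i,4]>40:
        q=p[l==i];print(st[i],((q.max(0)+q.min(0))/2).round(4),q.mean(0).round(4),np.ptp(q,0))
E
```

```text
1.8167 [0.52106186 0.25892156 0.26582107] [-0.58198694  0.53989853  0.05572646] 0.08533757908851605
[[-0.924, 0.383, -0.001], [0.383, 0.924, 0.0], [0.001, -0.0, -1.0]]
delta tool [-2.74181536e-03  9.84392074e-05  1.64818848e-01]
[200  87  19  19 295] [0.4441 0.2515 0.1223] [0.4443 0.2518 0.1248] [0.01724324 0.01743517 0.00841806]
[241 160  18  19 258] [0.5238 0.2594 0.1224] [0.5229 0.2596 0.1244] [0.0177722  0.0173234  0.00865347]
[277 225  17  18 235] [0.6028 0.2674 0.1224] [0.6017 0.2675 0.124 ] [0.01785756 0.01733226 0.0087712 ]
```

View pics/wr1.png

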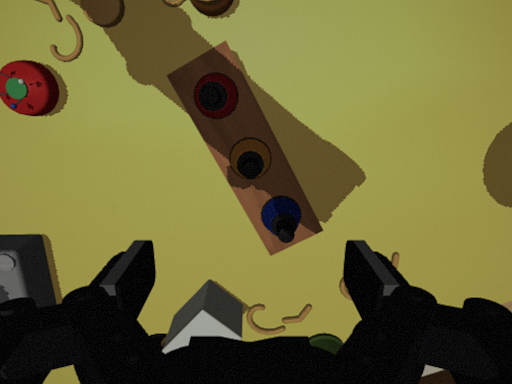

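Wrist view: gold knob at pixel (250,166), which gives (0.5235, 0.2595) and agrees with the other cameras. Descending and gripping.

Call:
{"fn": "arm_command", "kwargs": {"targets": [{"turn": [0,0,0],"linear": [-0.016,0.006,0.2],"gripper": -1},{"turn": [0,0,0],"linear": [0,0,0.2],"gripper": -1},{"turn": [0,0,0],"linear": [0,0,0.2],"gripper": -1},{"turn": [0,0,0],"linear": [0,0,0.2],"gripper": -1},{"turn": [0,0,0],"linear": [0,0,0.1],"gripper": -1},{"turn": [0,0,0],"linear": [0,0,0.1],"gripper": -1},{"turn": [0,0,0],"linear": [0,0,0.05],"gripper": -1},{"turn": [0,0,0],"linear": [0,0,0.05],"gripper": -1},{"turn": [0,0,0],"linear": [0,0,0],"gripper": -1},{"turn": [0,0,0],"linear": [0,0,0],"gripper": -1},{"turn": [0,0,0],"linear": [0,0,0],"gripper": -1}]}}

```text
t: 2.78
position: [0.5247, 0.2589, 0.1021]
ee_rot: [0.001, 0.195, 0.981, 0.001]
contact_force: [0.4, -0.5, 0.1]
finger_gap: 0.0853
```

Call:
{"fn": "arm_command", "kwargs": {"targets": [{"turn": [0,0,0],"linear": [0,0,0],"gripper": 1},{"turn": [0,0,0],"linear": [0,0,0],"gripper": 1},{"turn": [0,0,0],"linear": [0,0,0],"gripper": 1},{"turn": [0,0,0],"linear": [0,0,0],"gripper": 1},{"turn": [0,0,0],"linear": [0,0,0],"gripper": 1},{"turn": [0,0,0],"linear": [0,0,0],"gripper": 1},{"turn": [0,0,0],"linear": [0,0,0],"gripper": 1},{"turn": [0,0,0],"linear": [0,0,0],"gripper": 1},{"turn": [0,0,0],"linear": [0,0,0],"gripper": 1},{"turn": [0,0,0],"linear": [0,0,0],"gripper": 1}], "newtons": 50}}

```text
t: 3.62
position: [0.5242, 0.2583, 0.1011]
ee_rot: [0.0, 0.196, 0.981, 0.0]
contact_force: [0.1, -0.3, -0.3]
finger_gap: -0.0001
```

```bash
python3 - <<'E'
from k import *
c=snap('wrist','wr2.png')
E
```

```text
3.6167 [0.5241513  0.25834545 0.10109126] [ 0.14941364 -0.29805513 -0.28932207] -6.136549040750687e-05
[[-0.923, 0.384, 0.0], [0.384, 0.923, 0.0], [-0.0, 0.0, -1.0]]
delta tool [ 4.68893602e-04 -5.68925764e-04  9.12411904e-05]
```

View pics/wr2.png

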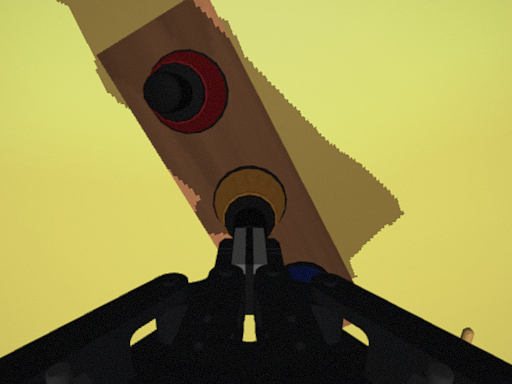

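The fingers shut fully (gap 0), so they missed the knob at (250,220), which appears in front of the fingertips. I'll measure the offset.

```bash
python3 - <<'E'
from k import *
M_=read_camera('wrist')['mount'];print(np.array(M_).round(4).tolist())
c=snap('wrist','wr3.png');p=pts(c)
for v in range(170,300,8): print(v,[(p[v,u].round(3).tolist()) for u in (236,250,262)])
for n in ['scene','top']:
    c=snap(n,n+'3.png')
im=cv2.imread('pics/scene3.png')[150:310,300:440];cv2.imwrite('pics/s3.png',cv2.resize(im,None,fx=3.7,fy=3.7,interpolation=cv2.INTER_CUBIC))
E
```

```text
3.6667 [0.52412691 0.25832665 0.10106354] [ 0.18316344  0.64866577 -0.43217145] 8.927882923452486e-05
[[-0.923, 0.384, -0.0], [0.384, 0.923, 0.0], [0.0, -0.0, -1.0]]
delta tool [ 4.53542537e-04 -5.42221761e-04  6.35614494e-05]
[[-0.0002, -0.9601, -0.2795, 0.0702], [1.0, -0.0001, -0.0005, 0.0012], [0.0004, -0.2795, 0.9601, -0.1679], [0.0, 0.0, 0.0, 1.0]]
170 [[0.501, 0.26, 0.066], [0.504, 0.269, 0.067], [0.507, 0.276, 0.067]]
178 [[0.503, 0.26, 0.077], [0.505, 0.268, 0.081], [0.509, 0.274, 0.077]]
186 [[0.506, 0.259, 0.085], [0.508, 0.267, 0.088], [0.512, 0.273, 0.085]]
194 [[0.508, 0.258, 0.093], [0.511, 0.266, 0.094], [0.514, 0.272, 0.093]]
202 [[0.511, 0.257, 0.098], [0.514, 0.264, 0.098], [0.517, 0.271, 0.098]]
210 [[0.516, 0.255, 0.098], [0.516, 0.264, 0.106], [0.521, 0.269, 0.099]]
218 [[0.516, 0.255, 0.109], [0.516, 0.263, 0.116], [0.522, 0.268, 0.108]]
226 [[0.516, 0.256, 0.12], [0.517, 0.263, 0.124], [0.521, 0.268, 0.12]]
234 [[0.513, 0.258, 0.138], [0.515, 0.264, 0.138], [0.518, 0.269, 0.137]]
242 [[0.513, 0.258, 0.145], [0.515, 0.264, 0.146], [0.517, 0.268, 0.146]]
250 [[0.514, 0.258, 0.152], [0.515, 0.264, 0.154], [0.517, 0.268, 0.153]]
258 [[0.513, 0.259, 0.16], [0.515, 0.264, 0.16], [0.518, 0.268, 0.159]]
266 [[0.512, 0.259, 0.168], [0.517, 0.263, 0.163], [0.516, 0.268, 0.168]]
274 [[0.512, 0.26, 0.173], [0.519, 0.262, 0.165], [0.516, 0.268, 0.172]]
282 [[0.513, 0.259, 0.176], [0.523, 0.26, 0.163], [0.515, 0.268, 0.178]]
290 [[0.513, 0.26, 0.182], [0.526, 0.259, 0.164], [0.516, 0.267, 0.181]]
298 [[0.513, 0.26, 0.185], [0.53, 0.258, 0.163], [0.512, 0.269, 0.191]]
```

View pics/s3.png

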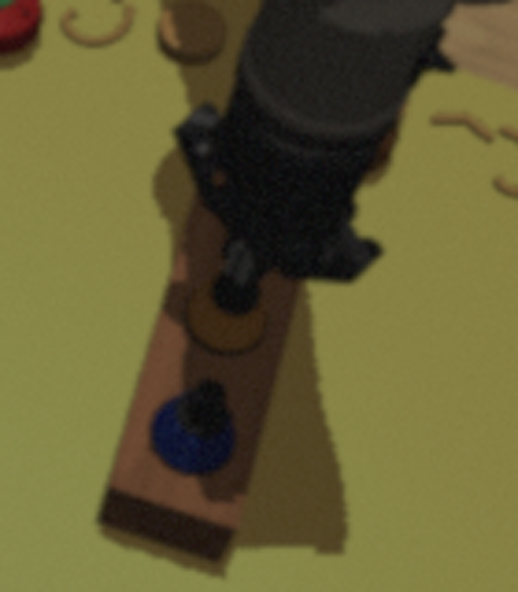

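```bash
python3 - <<'E'
from h import *
s=state();T=np.eye(4);T[:3,:3]=q2r(s['ee_rot']).as_matrix();T[:3,3]=s['position']
for tag in ['now','open']:
    if tag=='now':
        c=snap('wrist','wr4.png');p=pts(c);px=c['pixels'];Ti=np.linalg.inv(T);print(c['intrinsics'])
    else:
        z=np.load('wrist0.npz');p=z['p'];px=z['px']
        T0=np.eye(4);T0[:3,:3]=q2r(np.array([-1.21983068e-04,1.95627207e-01,9.80677883e-01,-9.32733424e-04])).as_matrix();T0[:3,3]=[0.258767,0.62272857,0.2050729];Ti=np.linalg.inv(T0)
    t=p@Ti[:3,:3].T+Ti[:3,3]
    print(tag)
    for v in range(196,300,6):
        us=(238,245,250,255,262) if tag=='now' else (110,125,140,150,350,365,380)
        print(v,[(t[v,u]*1000).round(0).astype(int).tolist() for u in us])
im=cv2.imread('pics/wr4.png')[150:300,160:340];cv2.imwrite('pics/wr4c.png',cv2.resize(im*1,None,fx=4,fy=4,interpolation=cv2.INTER_CUBIC))
E
```

```text
[[320.33575607   0.         248.96226628]
 [  0.         320.33575607 186.85805715]
 [  0.           0.           1.        ]]
now
196 [[14, -5, 5], [15, -1, 3], [15, 2, 4], [15, 4, 3], [14, 9, 7]]
202 [[11, -5, 4], [11, -1, 3], [11, 2, 3], [11, 4, 4], [11, 8, 4]]
208 [[7, -5, 4], [9, -1, 0], [9, 2, -1], [9, 4, 1], [8, 9, 4]]
214 [[7, -5, -4], [9, -1, -9], [10, 2, -11], [9, 4, -9], [6, 8, -1]]
220 [[7, -5, -12], [9, -1, -19], [9, 2, -17], [8, 4, -16], [6, 8, -11]]
226 [[7, -4, -21], [8, -1, -23], [8, 2, -23], [9, 4, -24], [6, 8, -19]]
232 [[11, -4, -36], [11, -1, -36], [10, 2, -35], [10, 4, -35], [11, 7, -36]]
238 [[10, -4, -42], [10, -1, -41], [10, 2, -41], [10, 4, -40], [11, 7, -42]]
244 [[11, -3, -48], [10, -1, -47], [10, 2, -47], [11, 4, -47], [10, 7, -47]]
250 [[9, -3, -50], [10, 0, -52], [10, 2, -52], [10, 4, -52], [10, 6, -52]]
256 [[10, -3, -57], [10, 0, -57], [10, 2, -57], [10, 3, -57], [10, 6, -57]]
262 [[10, -3, -62], [10, 0, -61], [10, 1, -62], [10, 3, -61], [10, 6, -61]]
268 [[11, -3, -67], [9, 0, -64], [8, 1, -62], [8, 3, -62], [11, 6, -67]]
274 [[11, -3, -71], [6, 0, -
[... 1534 characters left out ...]
-48], [10, 44, -62], [10, 50, -61]]
268 [[6, -52, -60], [10, -43, -66], [4, -42, -55], [-2, -42, -45], [0, 44, -48], [8, 44, -63], [10, 48, -66]]
274 [[10, -47, -70], [11, -42, -71], [2, -42, -57], [-5, -42, -46], [-2, 43, -50], [7, 43, -65], [10, 47, -70]]
280 [[10, -46, -73], [8, -42, -70], [0, -42, -57], [-7, -42, -47], [-5, 44, -50], [5, 44, -65], [10, 45, -73]]
286 [[10, -44, -76], [6, -42, -71], [-3, -42, -57], [-10, -42, -47], [-8, 44, -49], [3, 44, -66], [9, 44, -76]]
292 [[7, -45, -76], [4, -42, -71], [-5, -42, -58], [-49, -61, 6], [-10, 44, -51], [0, 44, -66], [7, 44, -76]]
298 [[12, -40, -86], [2, -42, -73], [-7, -42, -59], [-53, -61, 6], [-53, 65, 5], [-2, 44, -67], [5, 45, -76]]
```

View pics/wr4c.png

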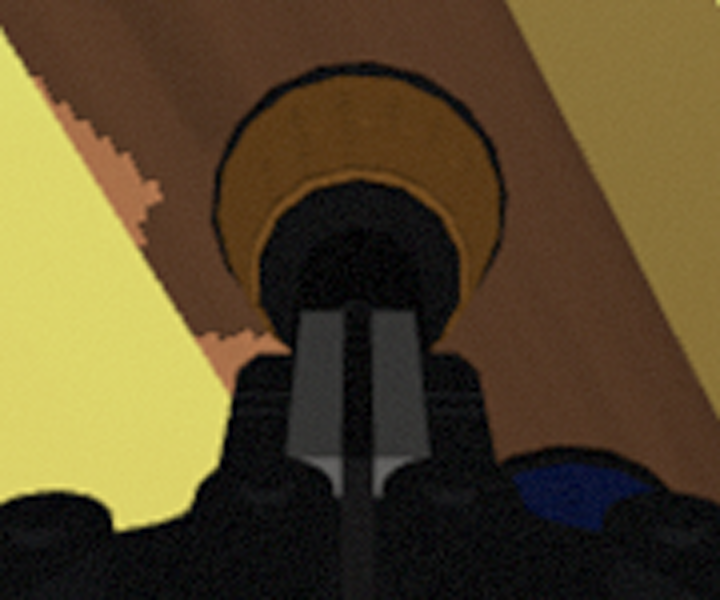

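The depth image shows the shut fingertips about 30 mm behind the reported TCP along the tool axis (and about 42 mm when open). So the fingers closed just above the knob. I'll open, go 30 mm lower and regrip.

Call:
{"fn": "arm_command", "kwargs": {"targets": [{"turn": [0,0,0],"linear": [0,0,0],"gripper": -1},{"turn": [0,0,0],"linear": [0,0,0],"gripper": -1},{"turn": [0,0,0],"linear": [0,0,0],"gripper": -1},{"turn": [0,0,0],"linear": [0,0,0],"gripper": -1},{"turn": [0,0,0],"linear": [0,0,0],"gripper": -1},{"turn": [0,0,0],"linear": [0,0,0],"gripper": -1},{"turn": [0,0,0],"linear": [0,0,0.05],"gripper": -1},{"turn": [0,0,0],"linear": [0,0,0.05],"gripper": -1},{"turn": [0,0,0],"linear": [0,0,0.05],"gripper": -1},{"turn": [0,0,0],"linear": [0,0,0.04],"gripper": -1},{"turn": [0,0,0],"linear": [0,0,0],"gripper": -1},{"turn": [0,0,0],"linear": [0,0,0],"gripper": -1}]}}

```text
t: 4.92
position: [0.5237, 0.2581, 0.0718]
ee_rot: [-0.001, 0.196, 0.981, -0.001]
contact_force: [0.2, 0.4, 0.2]
finger_gap: 0.0854
```

Call:
{"fn": "arm_command", "kwargs": {"targets": [{"turn": [0,0,0],"linear": [0,0,0],"gripper": 1},{"turn": [0,0,0],"linear": [0,0,0],"gripper": 1},{"turn": [0,0,0],"linear": [0,0,0],"gripper": 1},{"turn": [0,0,0],"linear": [0,0,0],"gripper": 1},{"turn": [0,0,0],"linear": [0,0,0],"gripper": 1},{"turn": [0,0,0],"linear": [0,0,0],"gripper": 1},{"turn": [0,0,0],"linear": [0,0,0],"gripper": 1},{"turn": [0,0,0],"linear": [0,0,0],"gripper": 1},{"turn": [0,0,0],"linear": [0,0,0],"gripper": 1}], "newtons": 50}}

```text
t: 5.67
position: [0.5247, 0.2586, 0.0733]
ee_rot: [0.0, 0.196, 0.981, 0.0]
contact_force: [-1.1, -0.3, 6.2]
finger_gap: 0.0162
```

```bash
python3 - <<'E'
from k import *
c=snap('wrist','wr5.png')
im=cv2.imread('pics/wr5.png')[150:300,160:340];cv2.imwrite('pics/wr5c.png',cv2.resize(im*1,None,fx=4,fy=4,interpolation=cv2.INTER_CUBIC))
E
```

```text
5.6667 [0.5246572  0.25855736 0.07329858] [-1.14985478 -0.29103039  6.24388992] 0.0162422488616624
[[-0.923, 0.384, 0.001], [0.384, 0.923, 0.001], [-0.001, 0.001, -1.0]]
delta tool [ 0.00083584 -0.0009303  -0.02770296]
```

View pics/wr5c.png

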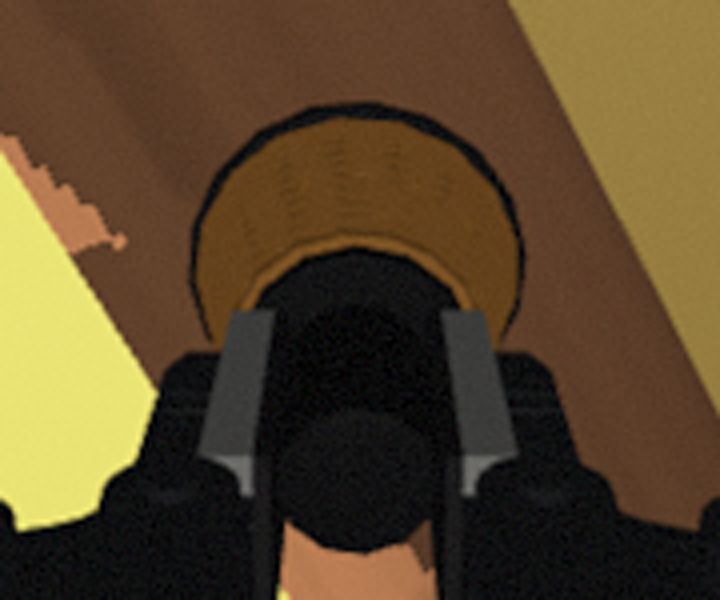

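Gripped (gap 16 mm, knob between the pads). Lifting 130 mm.

Call:
{"fn": "arm_command", "kwargs": {"targets": [{"turn": [0,0,0],"linear": [0,0,-0.05],"gripper": 1},{"turn": [0,0,0],"linear": [0,0,-0.1],"gripper": 1},{"turn": [0,0,0],"linear": [0,0,-0.14],"gripper": 1},{"turn": [0,0,0],"linear": [0,0,-0.14],"gripper": 1},{"turn": [0,0,0],"linear": [0,0,-0.14],"gripper": 1},{"turn": [0,0,0],"linear": [0,0,-0.14],"gripper": 1},{"turn": [0,0,0],"linear": [0,0,-0.1],"gripper": 1},{"turn": [0,0,0],"linear": [0,0,-0.06],"gripper": 1},{"turn": [0,0,0],"linear": [0,0,0],"gripper": 1},{"turn": [0,0,0],"linear": [0,0,0],"gripper": 1}]}}

```text
t: 6.55
position: [0.5239, 0.2583, 0.2028]
ee_rot: [-0.0, 0.196, 0.981, -0.0]
contact_force: [-0.5, 0.9, -0.7]
finger_gap: 0.0164
```

```bash
python3 - <<'E'
from k import *
c=snap('wrist','wr6.png')
c=snap('scene','sc6.png');p=pts(c)
im=cv2.imread('pics/sc6.png')[130:310,280:460];cv2.imwrite('pics/sc6c.png',cv2.resize(im*1,None,fx=3.3,fy=3.3,interpolation=cv2.INTER_CUBIC))
print('delta',q2r(s['ee_rot']).inv().apply(np.array([.558,-.1515,.2])-s['position']))
E
```

```text
6.55 [0.52385601 0.25825141 0.20283349] [-0.48547113  0.94193622 -0.7264551 ] 0.016427926347143167
[[-0.923, 0.384, -0.0], [0.384, 0.923, -0.0], [0.0, -0.0, -1.0]]
delta tool [ 0.00021574 -0.00036032  0.10183356]
delta [-0.18872256 -0.36530238  0.00283299]
```

View pics/wr6.png

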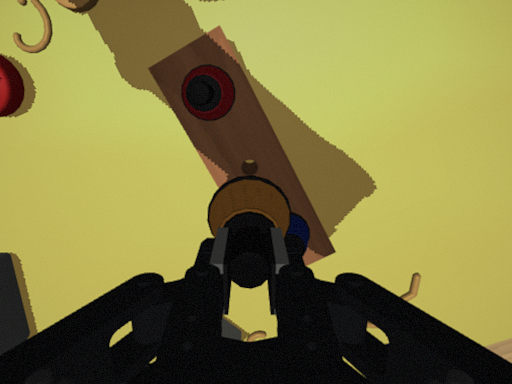

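View pics/sc6c.png

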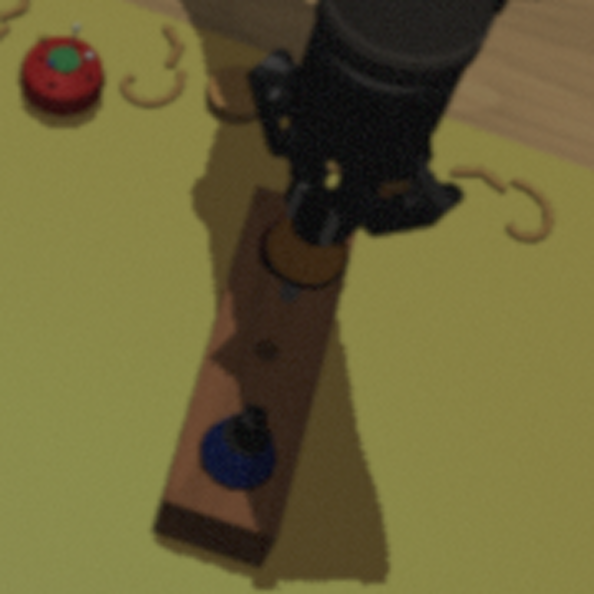

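Spool hangs upright in the gripper with the shank clear of the rack. Red and blue are undisturbed. Carrying it to the winder.

Call:
{"fn": "arm_command", "kwargs": {"targets": [{"turn": [0,0,0],"linear": [-0.09,-0.174,0],"gripper": 1},{"turn": [0,0,0],"linear": [-0.09,-0.174,0],"gripper": 1},{"turn": [0,0,0],"linear": [-0.09,-0.174,0],"gripper": 1},{"turn": [0,0,0],"linear": [-0.09,-0.174,0],"gripper": 1},{"turn": [0,0,0],"linear": [-0.09,-0.174,0],"gripper": 1},{"turn": [0,0,0],"linear": [-0.09,-0.174,0],"gripper": 1},{"turn": [0,0,0],"linear": [-0.09,-0.174,0],"gripper": 1},{"turn": [0,0,0],"linear": [-0.09,-0.174,0],"gripper": 1},{"turn": [0,0,0],"linear": [-0.09,-0.174,0],"gripper": 1},{"turn": [0,0,0],"linear": [-0.09,-0.174,0],"gripper": 1},{"turn": [0,0,0],"linear": [-0.09,-0.174,0],"gripper": 1},{"turn": [0,0,0],"linear": [-0.09,-0.174,0],"gripper": 1}]}}

```text
t: 7.65
position: [0.5527, -0.0944, 0.2018]
ee_rot: [-0.001, 0.196, 0.981, -0.0]
contact_force: [0.5, -0.4, -0.6]
finger_gap: 0.0167
```

Call:
{"fn": "arm_command", "kwargs": {"targets": [{"turn": [0,0,0],"linear": [-0.09,-0.174,0],"gripper": 1},{"turn": [0,0,0],"linear": [-0.09,-0.174,0],"gripper": 1},{"turn": [0,0,0],"linear": [0,0,0],"gripper": 1},{"turn": [0,0,0],"linear": [0,0,0],"gripper": 1},{"turn": [0,0,0],"linear": [0,0,0],"gripper": 1}]}}

```text
t: 8.07
position: [0.5579, -0.1509, 0.2019]
ee_rot: [-0.001, 0.196, 0.981, 0.0]
contact_force: [-0.7, 1.0, -0.5]
finger_gap: 0.0163
```

```bash
python3 - <<'E'
from k import *
print(s['joint_pos'])
for n in ['wrist','scene','top']:
    c=snap(n,n[:2]+'7.png')
a=cv2.resize(cv2.imread('pics/sc7.png')[100:260,100:260],None,fx=2.4,fy=2.4,interpolation=cv2.INTER_CUBIC)
b=cv2.resize(cv2.imread('pics/to7.png')[110:270,240:400],None,fx=2.4,fy=2.4,interpolation=cv2.INTER_CUBIC)
cv2.imwrite('pics/ab7.png',np.hstack([a,b]))
E
```

```text
8.0667 [ 0.5578736  -0.15087256  0.20194797] [-0.70514347  1.01402547 -0.51300127] 0.01629745924634146
[[-0.923, 0.384, -0.002], [0.384, 0.923, 0.001], [0.002, -0.0, -1.0]]
delta tool [0.18838498 0.36441183 0.10131102]
[-0.14323505  0.33456191  0.37839357  1.81666999 -0.14321235  1.01924835
  1.46872153]
```

View pics/wr7.png

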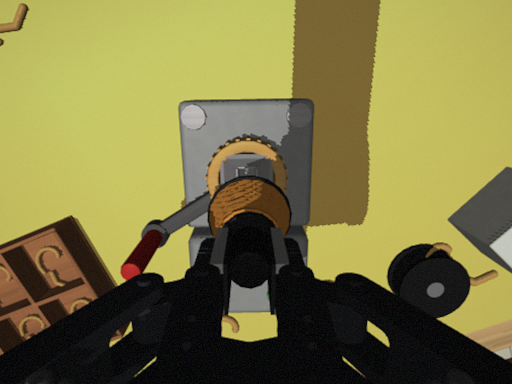

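View pics/ab7.png

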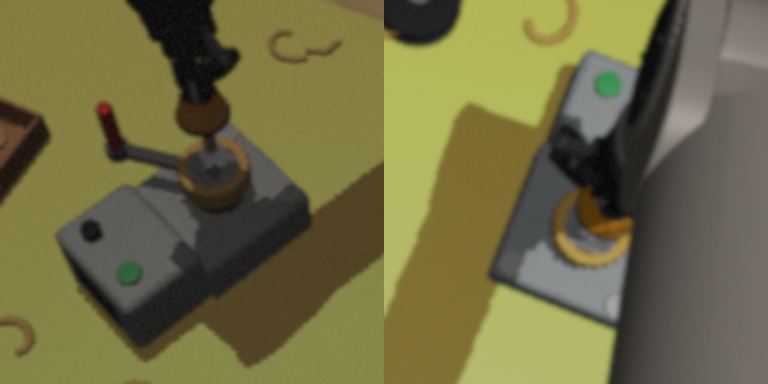

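Wrist view: the nut ring (centre ~247,175) lines up with the spool column (250). I'll refine the nut centre from this view by circle fit.

```bash
python3 - <<'E'
from k import *
c=snap('wrist','wr8.png');p=pts(c);hsv=cv2.cvtColor(c['pixels'],cv2.COLOR_RGB2HSV);H,S=hsv[...,0].astype(int),hsv[...,1].astype(int)
v,u=np.mgrid[:384,:512]
m=(p[...,2]>.103)&(p[...,2]<.112)&(u>195)&(u<295)&(v>125)&(v<200)&(H>8)&(H<30)&(S>80)
q=p[m];print(len(q),q[:,2].mean())
from scipy.optimize import least_squares
# outer edge points: bin angle around guess, take 95 pct radius
g=np.array([.5575,-.152])
for it in range(4):
    d=q[:,:2]-g;a=np.degrees(np.arctan2(d[:,1],d[:,0]));r=np.hypot(*d.T)
    P=[]
    for b in range(-180,180,8):
        k=(a>=b)&(a<b+8)
        if k.sum()>8:
            i=np.argsort(r[k])[-3:];P.append(np.median(q[k][i,:2],0))
    P=np.array(P)
    g=least_squares(lambda x:np.hypot(*(P-x).T)-.034,g,loss='soft_l1',f_scale=.001).x
    print(g,len(P),(np.hypot(*(P-g).T)).round(4))
E
```

```text
8.2167 [ 0.55842788 -0.14993137  0.20260169] [-0.20434255 -0.70993819 -0.93853066] 0.01598292609786436
[[-0.924, 0.382, -0.001], [0.382, 0.924, 0.001], [0.001, 0.0, -1.0]]
delta tool [0.18781544 0.36371551 0.10191788]
1583 0.10760644148756582
[ 0.55611212 -0.15203136] 28 [0.0345 0.0329 0.0341 0.0332 0.0346 0.0334 0.0345 0.0335 0.0342 0.0347
 0.034  0.0356 0.0343 0.0347 0.0341 0.0346 0.033  0.0348 0.0328 0.0344
 0.0327 0.0344 0.0342 0.0344 0.034  0.0344 0.0343 0.0341]
[ 0.55598266 -0.15203211] 28 [0.0343 0.0328 0.034  0.033  0.0345 0.0331 0.0344 0.0336 0.0344 0.0338
 0.0348 0.0352 0.0338 0.0348 0.0329 0.0346 0.033  0.0348 0.0334 0.0341
 0.0342 0.0346 0.0343 0.0341 0.0343 0.0343 0.0345 0.033 ]
[ 0.55597998 -0.15203058] 28 [0.0343 0.0328 0.034  0.033  0.0345 0.0331 0.0344 0.0336 0.0344 0.0331
 0.0349 0.0352 0.0334 0.0348 0.0329 0.0346 0.0331 0.0345 0.0334 0.0341
 0.0342 0.0346 0.0343 0.0341 0.0343 0.0343 0.0345 0.033 ]
[ 0.55597998 -0.15203058] 28 [0.0343 0.0328 0.034  0.033  0.0345 0.0331 0.0344 0.0336 0.0344 0.0331
 0.0349 0.0352 0.0334 0.0348 0.0329 0.0346 0.0331 0.0345 0.0334 0.0341
 0.0342 0.0346 0.0343 0.0341 0.0343 0.0343 0.0345 0.033 ]
```

Call:
{"fn": "arm_command", "kwargs": {"targets": [{"turn": [0,0,0],"linear": [0.003,-0.013,0.06],"gripper": 1},{"turn": [0,0,0],"linear": [0,0,0.06],"gripper": 1},{"turn": [0,0,0],"linear": [0,0,0.05],"gripper": 1},{"turn": [0,0,0],"linear": [0,0,0.05],"gripper": 1},{"turn": [0,0,0],"linear": [0,0,0.05],"gripper": 1},{"turn": [0,0,0],"linear": [0,0,0.04],"gripper": 1},{"turn": [0,0,0],"linear": [0,0,0.04],"gripper": 1},{"turn": [0,0,0],"linear": [0,0,0],"gripper": 1}]}}

```text
t: 8.93
position: [0.5565, -0.1531, 0.1491]
ee_rot: [-0.001, 0.196, 0.981, -0.0]
contact_force: [-0.9, 0.1, -0.5]
finger_gap: 0.0163
```

Call:
{"fn": "arm_command", "kwargs": {"targets": [{"turn": [0,0,0],"linear": [0,0,0.04],"gripper": 1},{"turn": [0,0,0],"linear": [0,0,0.04],"gripper": 1},{"turn": [0,0,0],"linear": [0,0,0.03],"gripper": 1},{"turn": [0,0,0],"linear": [0,0,0.02],"gripper": 1},{"turn": [0,0,0],"linear": [0,0,0],"gripper": 1},{"turn": [0,0,0],"linear": [0,0,0],"gripper": 1}]}}

```text
t: 9.43
position: [0.5572, -0.1532, 0.131]
ee_rot: [-0.0, 0.196, 0.981, -0.0]
contact_force: [0.7, -0.3, 0.1]
finger_gap: 0.016
```

Call:
{"fn": "arm_command", "kwargs": {"targets": [{"turn": [0,0,0],"linear": [0,0,0.015],"gripper": 1},{"turn": [0,0,0],"linear": [0,0,0.015],"gripper": 1},{"turn": [0,0,0],"linear": [0,0,0.01],"gripper": 1},{"turn": [0,0,0],"linear": [0,0,0],"gripper": 1},{"turn": [0,0,0],"linear": [0,0,0],"gripper": 1}]}}

```text
t: 9.85
position: [0.5582, -0.1535, 0.1262]
ee_rot: [0.001, 0.196, 0.981, 0.0]
contact_force: [-1.5, -0.1, 5.8]
finger_gap: 0.0163
```

```bash
python3 - <<'E'
from k import *
for n in ['wrist','scene']:
    c=snap(n,n[:2]+'9.png')
a=cv2.resize(cv2.imread('pics/sc9.png')[100:260,100:260],None,fx=2.4,fy=2.4,interpolation=cv2.INTER_CUBIC)
b=cv2.resize(cv2.imread('pics/wr9.png')[120:280,170:330],None,fx=2.4,fy=2.4,interpolation=cv2.INTER_CUBIC)
cv2.imwrite('pics/ab9.png',np.hstack([a,b]))
E
```

```text
9.85 [ 0.55817666 -0.15351815  0.1262394 ] [-1.52202713 -0.11818032  5.76944473] 0.016263366013481575
[[-0.923, 0.384, 0.002], [0.384, 0.923, -0.0], [-0.002, 0.001, -1.0]]
delta tool [0.19001583 0.36667321 0.02512825]
```

View pics/ab9.png

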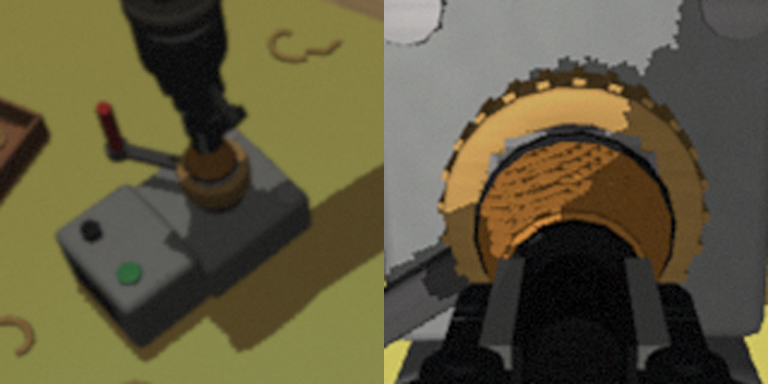

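The shank bottomed at TCP z 0.126, as predicted, with about 6 N of floor contact, and the flange sits just above the nut. Releasing and rising.

Call:
{"fn": "arm_command", "kwargs": {"targets": [{"turn": [0,0,0],"linear": [0,0,0],"gripper": -1},{"turn": [0,0,0],"linear": [0,0,0],"gripper": -1},{"turn": [0,0,0],"linear": [0,0,0],"gripper": -1},{"turn": [0,0,0],"linear": [0,0,0],"gripper": -1},{"turn": [0,0,0],"linear": [0,0,0],"gripper": -1},{"turn": [0,0,0],"linear": [0,0,0],"gripper": -1},{"turn": [0,0,0],"linear": [0,0,-0.1],"gripper": -1},{"turn": [0,0,0],"linear": [0,0,-0.15],"gripper": -1},{"turn": [0,0,0],"linear": [0,0,-0.2],"gripper": -1},{"turn": [0,0,0],"linear": [0,0,-0.2],"gripper": -1},{"turn": [0,0,0],"linear": [0,0,0],"gripper": -1},{"turn": [0,0,0],"linear": [0,0,0],"gripper": -1}]}}

```text
t: 10.95
position: [0.5585, -0.1536, 0.2244]
ee_rot: [0.002, 0.196, 0.981, 0.0]
contact_force: [0.1, 0.7, -0.1]
finger_gap: 0.0851
```

```bash
python3 - <<'E'
from k import *
for n in ['wrist','scene']:
    c=snap(n,n[:2]+'10.png');p=pts(c);hsv=cv2.cvtColor(c['pixels'],cv2.COLOR_RGB2HSV);H,S,V=[hsv[...,i].astype(int) for i in range(3)]
    X,Y,Z=[p[...,i] for i in range(3)]
    m=(Z>.145)&(Z<.19)&(np.hypot(X-.557,Y+.152)<.03);q=p[m]
    if m.sum():
        t=q[q[:,2]>.17];print(n,'knob',m.sum(),q[:,2].max(),((t.max(0)+t.min(0))/2).round(4))
    m=(Z>.10)&(Z<.175)&(abs(np.hypot(X-.557,Y+.152)-.1)<.025)&((H<8)|(H>172))&(S>130);q=p[m];t=q[q[:,2]>q[:,2].max()-.006];print('pin',len(q),q[:,2].max(),((t.max(0)+t.min(0))/2).round(4),q.mean(0).round(4))
a=cv2.resize(cv2.imread('pics/sc10.png')[100:260,100:260],None,fx=2.4,fy=2.4,interpolation=cv2.INTER_CUBIC)
b=cv2.resize(cv2.imread('pics/wr10.png'),(512,384));cv2.imwrite('pics/ab10.png',np.hstack([a[:,:280],b]))
E
```

```text
10.95 [ 0.55851531 -0.15357564  0.22444937] [ 0.14418904  0.69262629 -0.14603178] 0.08508999517960163
[[-0.923, 0.384, 0.004], [0.384, 0.923, -0.0], [-0.004, 0.001, -1.0]]
delta tool [0.19075591 0.36646398 0.1231936 ]
wrist knob 1361 0.1797825185280106 [ 0.5572 -0.1525  0.1749]
pin 443 0.1589813463925705 [ 0.5732 -0.245   0.1561] [ 0.5713 -0.2452  0.1319]
scene knob 187 0.18052241927810875 [ 0.56   -0.1532  0.1753]
pin 82 0.1671320477742998 [ 0.576  -0.2495  0.1645] [ 0.5788 -0.2465  0.1414]
```

View pics/ab10.png

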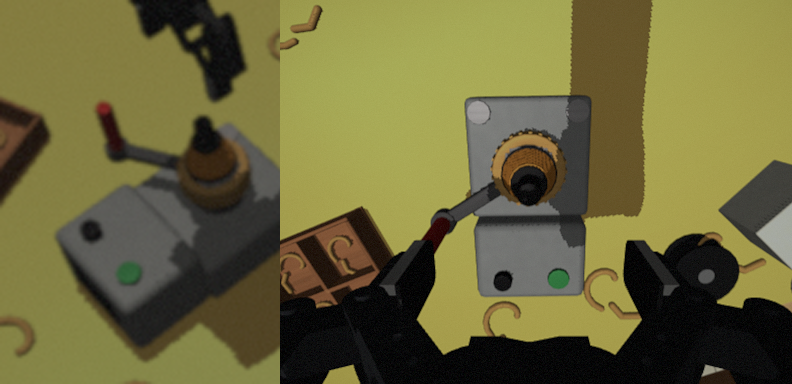

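Knob top is at z 0.179, centred at (0.557,-0.1525), so the spool is home and upright. The lever pin still points to -y at (0.574,-0.249). Turning the jaws tangential and moving over the pin.

Call:
{"fn": "arm_command", "kwargs": {"targets": [{"turn": [0,0,0.955],"linear": [0,0,0],"gripper": -1},{"turn": [0,0,0.955],"linear": [0,0,0],"gripper": -1},{"turn": [0,0,0.955],"linear": [0,0,0],"gripper": -1},{"turn": [0,0,0.955],"linear": [0,0,0],"gripper": -1},{"turn": [0,0,0.955],"linear": [0,0,0],"gripper": -1},{"turn": [0,0,0.955],"linear": [0,0,0],"gripper": -1},{"turn": [0,0,0.955],"linear": [0,0,0],"gripper": -1},{"turn": [0,0,0.955],"linear": [0,0,0],"gripper": -1},{"turn": [0,0,0.955],"linear": [0,0,0],"gripper": -1},{"turn": [0,0,0.955],"linear": [0,0,0],"gripper": -1},{"turn": [0,0,0],"linear": [0,0,0],"gripper": -1}]}}

```text
t: 11.97
position: [0.5564, -0.1529, 0.221]
ee_rot: [-0.001, 0.643, 0.766, -0.001]
contact_force: [-0.2, 0.3, -0.3]
finger_gap: 0.085
```

Call:
{"fn": "arm_command", "kwargs": {"targets": [{"turn": [0,0,0],"linear": [-0.16,-0.002,0],"gripper": -1},{"turn": [0,0,0],"linear": [-0.16,-0.002,0],"gripper": -1},{"turn": [0,0,0],"linear": [-0.16,-0.002,0],"gripper": -1},{"turn": [0,0,0],"linear": [-0.16,-0.002,0],"gripper": -1},{"turn": [0,0,0],"linear": [0,0,0],"gripper": -1},{"turn": [0,0,0],"linear": [0,0,0],"gripper": -1},{"turn": [0,0,0],"linear": [0,0,0],"gripper": -1}]}}

```text
t: 12.55
position: [0.5726, -0.2471, 0.2216]
ee_rot: [-0.001, 0.641, 0.767, -0.0]
contact_force: [0.6, 0.4, 0.5]
finger_gap: 0.0853
```

```bash
python3 - <<'E'
from k import *
print(s['joint_pos'])
for n in ['wrist']:
    c=snap(n,n[:2]+'11.png');p=pts(c);hsv=cv2.cvtColor(c['pixels'],cv2.COLOR_RGB2HSV);H,S,V=[hsv[...,i].astype(int) for i in range(3)]
    X,Y,Z=[p[...,i] for i in range(3)]
    m=(Z>.10)&(Z<.175)&(abs(np.hypot(X-.557,Y+.152)-.1)<.025)&((H<8)|(H>172))&(S>130);q=p[m]
    for zz in [.11,.13,.15,.163]:
        t=q[abs(q[:,2]-zz)<.006];print('pin',zz,len(t),((t.max(0)+t.min(0))/2).round(4)) if len(t) else 0
    T=np.eye(4)
    print(M.T@(np.array([.574,-.249,.097])-s['position']))
E
```

```text
12.55 [ 0.57257416 -0.24710931  0.22158321] [0.60758616 0.41084539 0.54157825] 0.08530122014980841
[[-0.178, 0.984, -0.002], [0.984, 0.178, 0.001], [0.001, -0.001, -1.0]]
delta tool [0.50562867 0.04168999 0.12118412]
[-0.1291575   0.42480203  0.59416771  1.6967374  -0.26185109  1.10233734
  0.72225403]
pin 0.11 31 [ 0.5745 -0.2444  0.1106]
pin 0.13 57 [ 0.5747 -0.2451  0.13  ]
pin 0.15 75 [ 0.5745 -0.245   0.1501]
pin 0.163 338 [ 0.5747 -0.2496  0.1619]
[-0.00227686  0.00124625  0.12457868]
```

View pics/wr11.png

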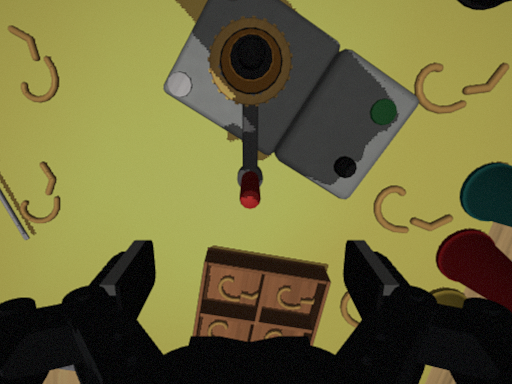

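Wrist view: the pin at (250,195) is centred between the fingers at (0.5747,-0.2495). Descending on it and closing.

Call:
{"fn": "arm_command", "kwargs": {"targets": [{"turn": [0,0,0],"linear": [-0.018,0.012,0.1],"gripper": -1},{"turn": [0,0,0],"linear": [0,0,0.2],"gripper": -1},{"turn": [0,0,0],"linear": [0,0,0.2],"gripper": -1},{"turn": [0,0,0],"linear": [0,0,0.15],"gripper": -1},{"turn": [0,0,0],"linear": [0,0,0.1],"gripper": -1},{"turn": [0,0,0],"linear": [0,0,0.075],"gripper": -1},{"turn": [0,0,0],"linear": [0,0,0],"gripper": -1},{"turn": [0,0,0],"linear": [0,0,0],"gripper": -1}]}}

```text
t: 13.27
position: [0.5754, -0.2495, 0.0988]
ee_rot: [-0.0, 0.641, 0.767, 0.0]
contact_force: [-0.4, -1.2, 0.4]
finger_gap: 0.0852
```

Call:
{"fn": "arm_command", "kwargs": {"targets": [{"turn": [0,0,0],"linear": [0,0,0],"gripper": 1},{"turn": [0,0,0],"linear": [0,0,0],"gripper": 1},{"turn": [0,0,0],"linear": [0,0,0],"gripper": 1},{"turn": [0,0,0],"linear": [0,0,0],"gripper": 1},{"turn": [0,0,0],"linear": [0,0,0],"gripper": 1},{"turn": [0,0,0],"linear": [0,0,0],"gripper": 1},{"turn": [0,0,0],"linear": [0,0,0],"gripper": 1},{"turn": [0,0,0],"linear": [0,0,0],"gripper": 1},{"turn": [0,0,0],"linear": [0,0,0],"gripper": 1}], "newtons": 40}}

```text
t: 14.02
position: [0.5752, -0.2505, 0.0992]
ee_rot: [-0.0, 0.642, 0.767, 0.0]
contact_force: [-2.6, 0.7, 6.2]
finger_gap: 0.015
```

```bash
python3 - <<'E'
from k import *
c=snap('wrist','wr12.png')
E
```

```text
14.0167 [ 0.57517016 -0.25047001  0.09923576] [-2.63348292  0.66196556  6.23636292] 0.015024115368679359
[[-0.176, 0.984, 0.0], [0.984, 0.176, 0.0], [0.0, 0.0, -1.0]]
delta tool [ 0.50963507  0.03852044 -0.00171536]
```

View pics/wr12.png

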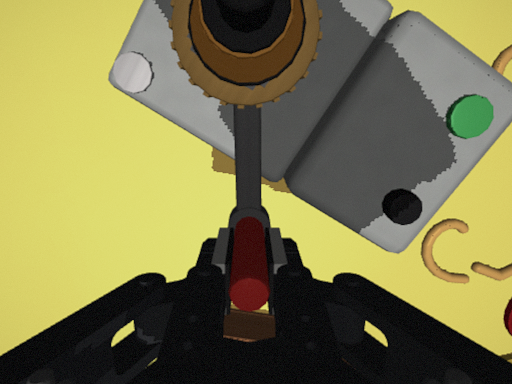

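Pin held (gap 15 mm). Starting the clockwise arc, 4° per row.

Call:
{"fn": "arm_command", "kwargs": {"targets": [{"turn": [0,0,0.667],"linear": [0.0016,-0.0465,0],"gripper": 1},{"turn": [0,0,0.667],"linear": [0.0016,-0.0465,0],"gripper": 1},{"turn": [0,0,0.667],"linear": [0.0016,-0.0465,0],"gripper": 1},{"turn": [0,0,0.667],"linear": [0.0016,-0.0465,0],"gripper": 1},{"turn": [0,0,0.667],"linear": [0.0016,-0.0465,0],"gripper": 1},{"turn": [0,0,0],"linear": [0,0,0],"gripper": 1},{"turn": [0,0,0],"linear": [0,0,0],"gripper": 1}]}}

```text
t: 14.65
position: [0.5402, -0.2511, 0.0992]
ee_rot: [0.0, 0.765, 0.644, -0.0]
contact_force: [-2.5, -1.6, 6.0]
finger_gap: 0.0147
```

```bash
cat > a.py <<'E'
from h import *
s=state();M=q2r(s['ee_rot']).as_matrix();d=np.array(s['position'])[:2]-[.5568,-.152]
th=np.degrees(np.arctan2(d[1],d[0]));print('t',s['t'],'r',np.hypot(*d),'pin ang',th,'x-axis ang',np.degrees(np.arctan2(M[1,0],M[0,0])),'F tool',(M.T@s['contact_force']).round(1),'gap',s['finger_gap'],'z',s['position'][2])
E
python3 a.py
```

```text
t 14.65 r 0.10044342040665505 pin ang -99.53085166905818 x-axis ang 80.19671124154505 F tool [-2.  -2.1 -6. ] gap 0.014677524040788856 z 0.09921817115848083
```

Call:
{"fn": "arm_command", "kwargs": {"targets": [{"turn": [0,0,0.667],"linear": [0.0016,-0.0465,0],"gripper": 1},{"turn": [0,0,0.667],"linear": [0.0016,-0.0465,0],"gripper": 1},{"turn": [0,0,0.667],"linear": [0.0016,-0.0465,0],"gripper": 1},{"turn": [0,0,0.667],"linear": [0.0016,-0.0465,0],"gripper": 1},{"turn": [0,0,0.667],"linear": [0.0016,-0.0465,0],"gripper": 1},{"turn": [0,0,0.667],"linear": [0.0016,-0.0465,0],"gripper": 1},{"turn": [0,0,0.667],"linear": [0.0016,-0.0465,0],"gripper": 1},{"turn": [0,0,0],"linear": [0,0,0],"gripper": 1},{"turn": [0,0,0],"linear": [0,0,0],"gripper": 1}]}}

```text
t: 15.4
position: [0.4956, -0.2319, 0.0992]
ee_rot: [0.0, 0.898, 0.44, -0.001]
contact_force: [-5.0, -2.6, 7.8]
finger_gap: 0.0147
```

```bash
python3 a.py
```

```text
t 15.4 r 0.1006282658196156 pin ang -127.42973182749272 x-axis ang 52.18032929072851 F tool [-5.1 -2.4 -7.8] gap 0.014675399178134029 z 0.09921539225539519
```

Call:
{"fn": "arm_command", "kwargs": {"targets": [{"turn": [0,0,0.333],"linear": [0.0004,-0.0233,0],"gripper": 1},{"turn": [0,0,0.333],"linear": [0.0004,-0.0233,0],"gripper": 1},{"turn": [0,0,0.333],"linear": [0.0004,-0.0233,0],"gripper": 1},{"turn": [0,0,0],"linear": [0,0,0],"gripper": 1},{"turn": [0,0,0],"linear": [0,0,0],"gripper": 1}]}}

```text
t: 15.82
position: [0.4881, -0.2255, 0.0992]
ee_rot: [0.001, 0.92, 0.392, -0.0]
contact_force: [-3.6, -4.5, 5.8]
finger_gap: 0.0148
```

```bash
python3 a.py
```

```text
t 15.8167 r 0.10062072559207663 pin ang -133.04468001922655 x-axis ang 46.18960418902466 F tool [-5.8  0.6 -5.7] gap 0.014800640039772746 z 0.09920140668731117
```

Call:
{"fn": "arm_command", "kwargs": {"targets": [{"turn": [0,0,0.333],"linear": [0.0004,-0.0233,0],"gripper": 1},{"turn": [0,0,0.333],"linear": [0.0004,-0.0233,0],"gripper": 1},{"turn": [0,0,0],"linear": [0,0,0],"gripper": 1},{"turn": [0,0,0],"linear": [0,0,0],"gripper": 1}]}}

```text
t: 16.15
position: [0.4832, -0.2206, 0.0992]
ee_rot: [0.001, 0.933, 0.36, -0.0]
contact_force: [-3.0, -3.6, 6.3]
finger_gap: 0.0144
```

```bash
python3 a.py
```

```text
t 16.15 r 0.10060210814583424 pin ang -137.04617476567677 x-axis ang 42.18675844403064 F tool [-4.7  0.6 -6.3] gap 0.014413293556680976 z 0.09922211691125361
```

Call:
{"fn": "arm_command", "kwargs": {"targets": [{"turn": [0,0,0.333],"linear": [0.0004,-0.0233,0],"gripper": 1},{"turn": [0,0,0.333],"linear": [0.0004,-0.0233,0],"gripper": 1},{"turn": [0,0,0],"linear": [0,0,0],"gripper": 1},{"turn": [0,0,0],"linear": [0,0,0],"gripper": 1}]}}

```text
t: 16.48
position: [0.4786, -0.2153, 0.0992]
ee_rot: [0.001, 0.945, 0.327, -0.0]
contact_force: [-3.9, -5.2, 7.3]
finger_gap: 0.0147
```

```bash
python3 a.py
```

```text
t 16.4833 r 0.10058637515261659 pin ang -140.99928921472943 x-axis ang 38.18425206139505 F tool [-6.3  1.7 -7.3] gap 0.014693885621227143 z 0.09922976608113235
```

Call:
{"fn": "arm_command", "kwargs": {"targets": [{"turn": [0,0,0.333],"linear": [0.0004,-0.0233,0],"gripper": 1},{"turn": [0,0,0],"linear": [0,0,0],"gripper": 1},{"turn": [0,0,0],"linear": [0,0,0],"gripper": 1}]}}

```text
t: 16.73
position: [0.4765, -0.2126, 0.0992]
ee_rot: [0.001, 0.951, 0.311, -0.0]
contact_force: [-3.9, -5.1, 5.9]
finger_gap: 0.0148
```

```bash
python3 a.py
```

```text
t 16.7333 r 0.10057732932987568 pin ang -142.93422034317047 x-axis ang 36.18288706131982 F tool [-6.2  1.8 -5.9] gap 0.014817548321168723 z 0.099224280295658
```

Call:
{"fn": "arm_command", "kwargs": {"targets": [{"turn": [0,0,0.333],"linear": [0.0004,-0.0233,0],"gripper": 1},{"turn": [0,0,0],"linear": [0,0,0],"gripper": 1},{"turn": [0,0,0],"linear": [0,0,0],"gripper": 1}]}}

```text
t: 16.98
position: [0.4745, -0.2098, 0.0992]
ee_rot: [0.001, 0.956, 0.294, -0.0]
contact_force: [-3.8, -4.9, 5.5]
finger_gap: 0.0151
```

```bash
python3 a.py
```

```text
t 16.9833 r 0.10056171158353373 pin ang -144.92293788082722 x-axis ang 34.185198067326155 F tool [-5.9  1.9 -5.5] gap 0.01510912852507911 z 0.09922168336722818
```

Call:
{"fn": "arm_command", "kwargs": {"targets": [{"turn": [0,0,0.333],"linear": [0.0004,-0.0233,0],"gripper": 1},{"turn": [0,0,0],"linear": [0,0,0],"gripper": 1},{"turn": [0,0,0],"linear": [0,0,0],"gripper": 1}]}}

```text
t: 17.23
position: [0.4744, -0.2093, 0.0994]
ee_rot: [0.004, 0.961, 0.277, 0.001]
contact_force: [3.9, -13.3, -6.0]
finger_gap: 0.0149
```

```bash
python3 a.py
```

```text
t 17.2333 r 0.10036434983275713 pin ang -145.21937594109644 x-axis ang 32.16176300273584 F tool [-3.8 13.3  6.1] gap 0.014923193201788434 z 0.09936350589594242
```

The pin stalled at -145.2° with the tangential force jumping to 13 N, so that is the stop. Releasing and rising straight up.

Call:
{"fn": "arm_command", "kwargs": {"targets": [{"turn": [0,0,0],"linear": [0,0,0],"gripper": -1},{"turn": [0,0,0],"linear": [0,0,0],"gripper": -1},{"turn": [0,0,0],"linear": [0,0,0],"gripper": -1},{"turn": [0,0,0],"linear": [0,0,0],"gripper": -1},{"turn": [0,0,0],"linear": [0,0,0],"gripper": -1},{"turn": [0,0,0],"linear": [0,0,0],"gripper": -1},{"turn": [0,0,0],"linear": [0,0,-0.1],"gripper": -1},{"turn": [0,0,0],"linear": [0,0,-0.2],"gripper": -1},{"turn": [0,0,0],"linear": [0,0,-0.2],"gripper": -1},{"turn": [0,0,0],"linear": [0,0,-0.2],"gripper": -1},{"turn": [0,0,0],"linear": [0,0,-0.2],"gripper": -1},{"turn": [0,0,0],"linear": [0,0,0],"gripper": -1}]}}

```text
t: 18.23
position: [0.4756, -0.2068, 0.2387]
ee_rot: [0.002, 0.961, 0.277, 0.004]
contact_force: [0.9, -0.1, 0.6]
finger_gap: 0.0851
```

Call:
{"fn": "arm_command", "kwargs": {"targets": [{"turn": [0,0,0],"linear": [-0.15,0,0],"gripper": -1},{"turn": [0,0,0],"linear": [0,0,0],"gripper": -1},{"turn": [0,0,0],"linear": [0,0,0],"gripper": -1}]}}

```text
t: 18.48
position: [0.4531, -0.2172, 0.2336]
ee_rot: [-0.001, 0.961, 0.276, 0.0]
contact_force: [-0.2, -0.6, -0.1]
finger_gap: 0.0855
```

```bash
python3 a.py; python3 - <<'E'
from h import *
for n in ['wrist','scene','top']:
    c=snap(n,n[:2]+'13.png');p=pts(c);hsv=cv2.cvtColor(c['pixels'],cv2.COLOR_RGB2HSV);H,S,V=[hsv[...,i].astype(int) for i in range(3)]
    X,Y,Z=[p[...,i] for i in range(3)]
    m=(Z>.13)&(Z<.19)&(np.hypot(X-.557,Y+.152)<.03);q=p[m]
    if m.sum():
        t=q[q[:,2]>.172];print(n,'knob',m.sum(),q[:,2].max(),((t.max(0)+t.min(0))/2).round(4))
    m=(Z>.13)&(Z<.175)&(abs(np.hypot(X-.557,Y+.152)-.1)<.02)&((H<8)|(H>172))&(S>130);q=p[m]
    if len(q):
        t=q[q[:,2]>q[:,2].max()-.006];t=((t.max(0)+t.min(0))/2);print('pin',t.round(4),np.degrees(np.arctan2(t[1]+.152,t[0]-.557)))
    m=(Y>.2)&(Y<.32)&(X>.38)&(X<.65)&(Z>.118)&(Z<.132);k,l,st,ce=cv2.connectedComponentsWithStats(m.astype(np.uint8))
    print([p[l==i].mean(0).round(3).tolist() for i in range(1,k) if st[i,4]>20])
a=cv2.resize(cv2.imread('pics/sc13.png')[100:260,100:260],None,fx=2.4,fy=2.4,interpolation=cv2.INTER_CUBIC)
b=cv2.imread('pics/wr13.png');cv2.imwrite('pics/ab13.png',np.hstack([a[:,:280],b]))
E
```

```text
t 18.4833 r 0.12252537765975466 pin ang -147.86071083251292 x-axis ang 32.05158172299745 F tool [-0.5  0.5  0.1] gap 0.08554516923938925 z 0.2336355807474182
wrist knob 2393 0.180340511508696 [ 0.5569 -0.1519  0.1762]
pin [ 0.4754 -0.208   0.164 ] -145.53907709322962
[]
scene knob 297 0.1811108538446532 [ 0.5583 -0.1524  0.1766]
pin [ 0.4776 -0.2073  0.1639] -145.16297401802538
[[0.447, 0.25, 0.124], [0.606, 0.267, 0.125]]
top knob 332 0.18152034840914522 [ 0.5547 -0.1532  0.1772]
pin [ 0.4733 -0.207   0.1645] -146.70483872632587
[[0.601, 0.265, 0.124], [0.442, 0.249, 0.124]]
```

View pics/ab13.png

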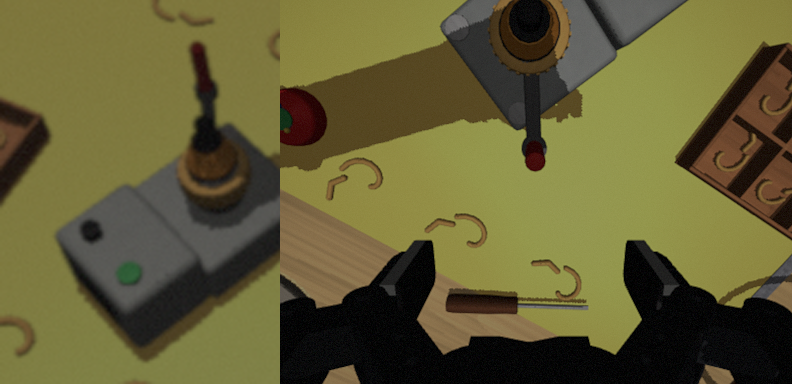

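Final look: knob top at z 0.180–0.181 on the axis, lever pin at about -145.5°, red and blue spools unmoved, gripper clear. Handing in.

```bash
python3 -c "
from h import *
print(finish_job())"
```

```text
the job is handed in; nothing more can be done
None
```

The gold spool is in the winder's collet with the nut tight, and I handed the job in at about 18.6 s. I set the shank down to the bore floor, let go, and swung the lever clockwise about 65° to its stop.

**Last checks:**
- **Spool:** the top of the knob is at z 0.180–0.181 m. That is 2–3 mm above the 0.178 m expected with the shank fully home. It was 0.180 m before the nut was tightened, so the spool hardly moved. The three views put the knob within about 2.5 mm of the collet axis, so the spool stands upright.
- **Nut:** the lever stalled at its stop with the side force jumping to about 13 N. After release the pin stayed at about -145.5°. The nut turned about 1.14 rad, so it is above 1.02 rad even after springing back 0.05.
- **Other spools:** red and blue are where they started, to within about 1 mm.
- **Gripper:** it is open, clear of everything, and reads no contact force.

**What failed or disagreed:**
- **First grasp missed:** the fingers closed just above the knob. The wrist depth image showed the fingertips about 30 mm short of the reported TCP, so I worked with that offset from then on.
- **Camera disagreement:** the scene and top cameras differ by about 4 mm in x. I used values between them, checked against the wrist camera.
- **Force reading:** the wrist force did not clearly show the expected 3.5 N lever friction during the swing. I relied on the measured lever angle and the jump at the stop instead.

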